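# Slide the hand-hole board up out of its slotted rack and stand it on the display stand

### The job

Of the two wooden boards sunk in the slotted steel rack, slide the one with the hand hole straight up until the rack's spring catch snaps out beneath it, then lift it clear and stand it on the dark wooden display stand: hole end up, bottom edge on the ledge behind the front lip, its face leaning on the stand's back, and let go. Leave the plain board seated in its slot and do not shove the other kitchen things about.

Things in the scene. Friction and masses are not known exactly. Their poses are not given: they have to be found in the camera images.
- grip_hole (a point): Centre of the hand hole (60 mm wide, 54 mm high, right through) of the board to be moved, 88 mm from its bottom edge; a solid strip 60 mm high lies above it. Closed fingertips pointing down and about 40 degrees forward can enter it from the front (-x), up to 22 mm past the board, and push the hole's upper edge up along the slot; the rack is open there in front and behind.
- hole_board_mid (a point): Centre of the same board: light wood, 6 mm thick (x), 110 mm wide (y), 175 mm high (z, towards the hole end), 0.1 to 0.16 kg; 87.5 mm from its bottom edge. It leans back 0.3 rad in the rack. When fully down its top edge lies under the level of the rack's top cross bar, close behind it, so it cannot be pinched from above until raised.
- hole_board_foot (a point): Middle of the board's bottom edge. Same axes.
- plain_board_mid (a point): Centre of the other board, same wood and outer size but without a hole; it stands in the other bay of the rack and must stay there.
- rack: Fixed steel rack, 280 mm wide (y), two slots (bays) side by side, both leaning back 0.3 rad (top towards +x). Origin on the counter below the slots' floor, midway between the bays; x points level to its back, z up. Slot floors are 22 mm above the origin, at y = +67.5 mm (left) and -67.5 mm (right). Which board is in which bay varies.
- bay_left (a point): Middle of the left slot's floor, where a board's bottom edge stands; z points up along the slot, x to its back. Slot 9 mm (x) by 113 mm (y). Along z: front lips over 10 mm of the board's side edges up to 90 mm, a front rail to 18 mm between them; the back is open over 76 mm width from 35 mm up to a cross bar at z = 185 to 193 mm, x = 4.5 to 16.5 mm.
- bay_right (a point): The same for the right slot.
- catch_left (a joint): Left bay's spring catch: black tongue 40 mm wide in the back of the slot, pressing on the board with 1 to 2 N. -0.004 to 0.004 m while the board holds it back; 0.008 m when sprung out under the board, once the bottom edge is past the tongue's top, 58 mm up the slot. The board then rests on it in the slot, top edge 40 mm beyond the cross bar, free to pinch from above.
- catch_right (a joint): The same for the right bay's spring catch.
- stand: Fixed dark wooden stand, base 110 (x) by 130 (y) by 12 mm; origin at the centre of its underside, x points to its back, z up. A lip along the front (x = -45 to -37 mm) stands 20 mm above the base. The back panel, 120 mm wide and 115 mm long, reclines 0.2 rad; its front face starts at x = -7 mm on the base. The board's bottom edge goes in the 30 mm gap between lip and panel.
- stand_ledge (a point): Point on the stand's base (12 mm above the counter), in the middle of the gap between front lip and panel. Axes as the stand's.
- container: Bystander: clear food container with white snap lid, 158 x 118 x 78 mm, at the left; loose. Origin at the middle of its underside.
- griddle: Bystander: round aluminium griddle, 240 mm across, with a black handle, at the right; loose. Origin at the middle of its underside.
- rolling_pin: Bystander: wooden rolling pin, 320 mm long, behind the work; loose. Origin at the middle of its underside.
- turner: Bystander: black plastic turner, 275 mm long, lying flat, nearest the robot; loose. Origin at the middle of its underside.
- spice_jar: Bystander: spice jar, 48 mm across, 90 mm high, beyond the middle; loose. Origin at the middle of its underside.
- bowl: Bystander: white bowl, 120 mm across, 50 mm high, at the back left; loose. Origin at the middle of its underside.
Mind the look-alikes: they are no part of the job. Of the things that look like the stand, take the one that is farthest from the robot's base at the start.

How it is judged:
By the outcome, as a careful person would: the job done as asked, in the order asked, and still so for the second after the job is handed in, with the robot touching nothing.
It also fails if it takes over 64 s, if anything falls off the work surface, if the arm or the gripper's body presses on something with over 40 N, if the wrist force passes 120 N, or if a joint passes its speed limit or range.

### The arm

A 7-joint arm with a two-finger parallel gripper is mounted at the origin on the work surface. World frame = base frame: x ahead of the robot, y to its left, z up, the work surface at z = 0. Lengths are in m, angles in rad, forces in N, time in s.
With the tool pointing down it reaches from about 0.425 to 0.875 m from the base axis. Payload 4.7 kg.
Tool frame: the origin (TCP) lies midway between the tips of the shut fingers; the grasp point (between the pads) lies 19 mm behind it (grasp_offset is the distance from the TCP to the grasp point, in m); z points along the fingers, x is the direction in which the jaws open and shut, and the axes are right-handed (so a half turn about z gives the same grasp; the last joint's range is limited). The gripper opens to 87 mm and grips with 3 to 60 N. Pads are 19 mm wide; open, the fingers measure 117 mm over their backs; the gripper's body (75 mm by 190 mm) begins 51 mm behind the grasp point.
Start: joints at [-1.15, 0.321, -0.07, 1.45, 0.023, 1.371, -0.057], TCP at [0.257, 0.597, 0.223] pointing down, gripper open.
Joint ranges: [-2.86, 2.86], [-0.3, 2.09], [-1.38, 1.24], [0.06, 2.45], [-1.56, 4.7], [0.09, 2.05], [-2.69, 2.69]. Speed limits (rad/s): [2.57, 2.57, 3.14, 3.14, 3.14, 3.14, 3.14].

### API

Orientations are given as a unit quaternion [x, y, z, w].
In Python, from rig import * gives the robot as it stands.
- The arm moves only by the tool jog_arm, never from a script. Its argument "steps" is a list of rows, each a list of 7 numbers: the gripper's target within -1 to 1 (fully open at 1, half-way at 0, shut at -1), then the shift along the world's x, y, z in cm, then the turn, a rotation vector about the world's x, y, z in degrees. A call has 1 to 20 rows; each row is the pose to reach, as a shift and turn from the pose measured when the call began; what a row does not reach only later rows make up. A row lasts 1/8 s, in which the tool goes at most 62.5 mm and 10.7 degrees, less where a joint would pass 70% of its speed; a pose out of reach is approached as far as the arm can. A call with a gripper value outside its range is refused whole. The fingers move at their own pace and stop on an object; "newtons" is the grip in N (left out, the last holds). Time passes only in rows, so rows that repeat a pose let the fingers close. It gives the time, the measured TCP pose, the force and the opening at its end, in the units of the state.
- read_state(): the state, without advancing time (a new reading comes with each control period).
- snapshot(name): name is "scene" or "side" or "wrist"; returns (picture, depth): 480x640x3 uint8, red, green, blue; 480x640 float32, m along the optical axis (not along the pixel's ray), 0 where there is no reading.
- camera_info(name): a dict with "fx", "fy", "cx", "cy" (pixels), "dist" ([k1, k2, p1, p2, k3] as OpenCV has them; the pictures are not rectified), "R" (3x3) and "t" (3): a world point X has camera coordinates R X + t; the wrist camera has in their place "hand_eye" (4x4, takes a point from camera to tool coordinates, whose origin is the TCP and whose axes are the tool frame's). Camera axes: x right, y down, z forward; pixel columns grow to the right and rows downward; lengths in m; the calibration is good to about 2 mm. A picture is of the moment at which its call begins: read the wrist's pose just before it. camera_info takes no time and is no camera call.
- sign_off(): hands the job in, once; it reports no verdict.
Trained networks look in the newest picture that a camera, given by its name, has taken for a name from the list of things; names that differ only in an ending like _2 or _b are one class to them, and where a whole thing is asked for, a point or a joint stands for the part that bears it (a point fixed in the world has none). Each returns a list of dicts, best first, with "p" (0 to 1); they miss things now and then, are a little off and sometimes report something else, mostly with a low value. They report only what shows in the picture. A call takes as long as a camera call. They do not tell look-alikes from the thing itself.
- find_in(name, camera): "extent" ([centre column, centre row, width, height] in pixels, round what is visible of it).
- cut_out(name, camera): "pixels" (480x640 bool, what is visible of it) and "extent" ([centre column, centre row, width, height] in pixels, round what is visible of it).
The state is a dict: "t": time; "qpos": joint angles; "qvel": joint speeds; "tau": joint torques, N m; "position": TCP position; "orientation": TCP orientation; "contact_force": force on the tool from outside, world axes, zero at the start; "moment": the same for the moment, N m; "finger_gap": finger opening in m.
Only numpy, scipy, OpenCV 4.12 (cv2) and the standard library are available. Lean on these libraries where they do the work, as an engineer would, in place of code of your own. Each camera call takes 0.05 s, during which the arm holds its last target.

## Working session

There is one attempt and no reset: what is moved stays moved. The work goes in short steps, Python scripts to look and compute and a tool call to move; the robot and the scene stay as the last step left them, time stands still between calls to the robot, and variables do not carry over. Pictures are saved under pics/ and viewed, and the job is handed in when it is done.

Besides the shell and the picture viewer there is one more tool, called after "Call:" as name(argument=value, ...) on one line, values as JSON. jog_arm: Moves the arm, as the interface text tells. Its arguments: {"type":"object","properties":{"steps":{"type":"array"},"newtons":{"type":"number"}},"required":["steps"]}

```bash
mkdir -p pics; ls
python3 - <<'E'
from rig import *
import cv2,numpy as np
s=read_state(); print(s)
for n in ["scene","side","wrist"]:
    p,d=snapshot(n); cv2.imwrite(f"pics/a_{n}.png",p[:,:,::-1]); np.savez(f"a_{n}.npz",p=p,d=d)
    print(n,camera_info(n))
E
```

```text
pics
{'t': 0.0, 'qpos': array([-1.14991717,  0.32180656, -0.07010867,  1.451703  ,  0.02258388,
        1.37079597, -0.0569084 ]), 'qvel': array([-0.00071604,  0.00096911,  0.00021306, -0.00118037,  0.00150174,
       -0.00188693,  0.00073918]), 'tau': array([-4.12465515e-04, -4.91285741e+01, -4.03520074e-01, -3.12522054e+01,
       -6.37146877e-02,  4.38310322e-02,  1.78518139e-04]), 'position': array([0.2569773 , 0.59642662, 0.22145832]), 'orientation': array([ 8.35348200e-01,  5.49720346e-01, -7.82526622e-04,  5.60940536e-04]), 'contact_force': array([-0.16847532,  0.22080896, -0.49765938]), 'moment': array([-0.04093741, -0.00503679,  0.03175523]), 'finger_gap': 0.08674856372460074}
scene {'fx': 506.16033481764464, 'fy': 506.16033481764464, 'cx': 318.3032612427971, 'cy': 235.72294765971822, 'dist': array([-0.04957429,  0.        ,  0.        ,  0.        ,  0.        ]), 'R': array([[-0.62701576,  0.77869609,  0.02199154],
       [ 0.47329343,  0.40322057, -0.78320272],
       [-0.61874434, -0.480672  , -0.6213774 ]]), 't': array([ 0.32827303, -0.17435566,  1.90453269])}
side {'fx
[... 230 characters left out ...]
],
       [-0.00532735, -0.54588904, -0.83784054],
       [ 0.04346975,  0.836934  , -0.5455748 ]]), 't': array([-0.50964715,  0.08407758,  1.29788356])}
wrist {'fx': 429.62433171011565, 'fy': 429.62433171011565, 'cx': 321.22333754972817, 'cy': 250.36549713984306, 'dist': array([-0.07521774,  0.        ,  0.        ,  0.        ,  0.        ]), 'hand_eye': array([[ 9.99999649e-01,  5.47091921e-04, -6.35132239e-04,
         1.33915104e-03],
       [-3.78932482e-04,  9.70856880e-01,  2.39659706e-01,
        -6.47125592e-02],
       [ 7.47738393e-04, -2.39659382e-01,  9.70856746e-01,
        -1.62815818e-01],
       [ 0.00000000e+00,  0.00000000e+00,  0.00000000e+00,
         1.00000000e+00]])}
```

View pics/a_scene.png

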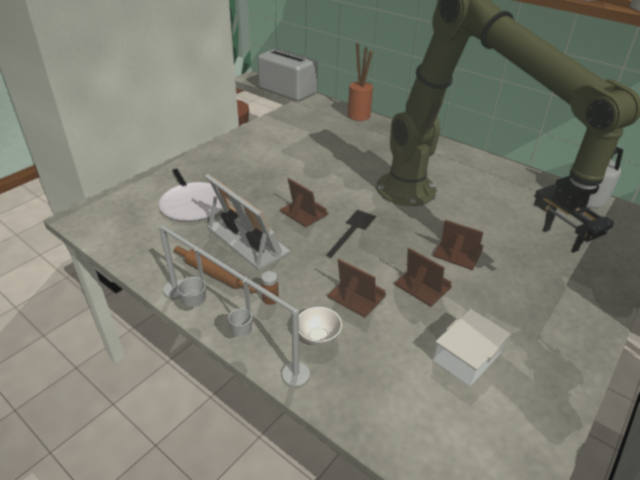

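View pics/a_side.png

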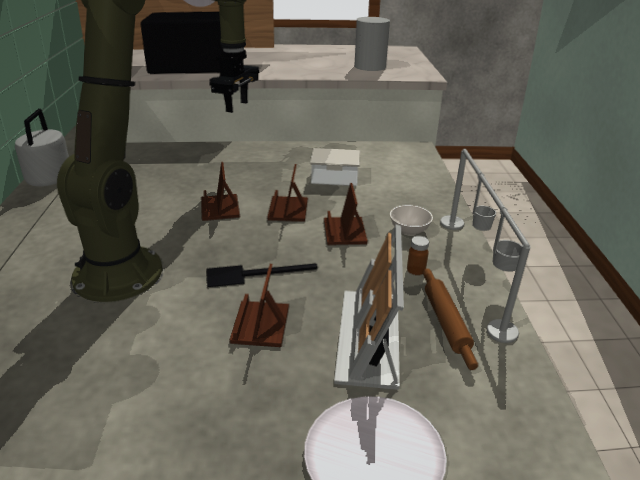

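```bash
cat > h.py <<'E'
import numpy as np,cv2
from rig import *
def cam(n):
    c=camera_info(n); K=np.array([[c['fx'],0,c['cx']],[0,c['fy'],c['cy']],[0,0,1]]); return c,K
def cloud(n,d,mask=None,pose=None):
    c,K=cam(n)
    m=d>0
    if mask is not None: m&=mask
    v,u=np.nonzero(m)
    q=cv2.undistortPoints(np.stack([u,v],1).astype(float)[:,None],K,c['dist'])[:,0]
    P=np.c_[q,np.ones(len(q))]*d[v,u][:,None]
    if 'R' in c: W=(P-c['t'])@c['R']
    else:
        from scipy.spatial.transform import Rotation as Ro
        H=c['hand_eye']; T=P@H[:3,:3].T+H[:3,3]
        W=T@Ro.from_quat(pose[1]).as_matrix().T+pose[0]
    return W,np.c_[u,v]
def proj(n,X,pose=None):
    c,K=cam(n); X=np.atleast_2d(X)
    if 'R' in c: P=X@c['R'].T+c['t']
    else:
        from scipy.spatial.transform import Rotation as Ro
        H=c['hand_eye']; T=(X-pose[0])@Ro.from_quat(pose[1]).as_matrix()
        P=(T-H[:3,3])@H[:3,:3]
    return cv2.projectPoints(P[:,None],np.zeros(3),np.zeros(3),K,c['dist'])[0][:,0]
E
python3 - <<'E'
from h import *
for n in ["scene","side"]:
    snapshot(n)
    for nm in ["stand","rack","hole_board_mid","plain_board_mid","grip_hole"]:
        r=cut_out(nm,n)
        d=np.load(f"a_{n}.npz")['d']
        for i,x in enumerate(r):
            W,_=cloud(n,d,x['pixels'])
            print(n,nm,round(x['p'],2),np.round(x['extent']),len(W),np.round(np.median(W,0),3) if len(W) else '', np.round(W.min(0),3),np.round(W.max(0),3))
            np.save(f"m_{n}_{nm}_{i}.npy",x['pixels'])
print(read_state()['t'])
E
```

```text
scene stand 0.85 [461. 247.  49.  50.] 1708 [0.234 0.333 0.043] [ 0.065  0.211 -0.004] [0.29  0.396 0.131]
scene stand 0.8 [421. 278.  60.  63.] 1804 [0.438 0.32  0.035] [ 0.377  0.24  -0.001] [0.484 0.381 0.132]
scene stand 0.76 [356. 288.  58.  58.] 1831 [0.598 0.198 0.033] [ 0.472  0.099 -0.002] [0.64  0.255 0.13 ]
scene stand 0.67 [251. 216.  16.  22.] 137 [ 0.616 -0.185  0.12 ] [ 0.596 -0.215  0.072] [ 0.649 -0.131  0.168]
scene stand 0.56 [304. 202.  48.  52.] 1224 [ 0.383 -0.18   0.031] [ 0.226 -0.369 -0.002] [ 0.429 -0.12   0.131]
scene stand 0.42 [247. 223.  86.  96.] 3300 [ 0.626 -0.218  0.048] [ 0.413 -0.626 -0.005] [ 0.684 -0.087  0.212]
scene rack 0.74 [248. 222.  82.  94.] 3100 [ 0.626 -0.215  0.046] [ 0.493 -0.508 -0.002] [ 0.684 -0.087  0.212]
scene rack 0.45 [228. 200.   7.  16.] 58 [ 0.59  -0.332  0.114] [ 0.477 -0.46  -0.   ] [ 0.61  -0.296  0.155]
scene hole_board_mid 0.67 [225. 200.  12.  21.] 86 [ 0.59  -0.332  0.118] [ 0.477 -0.46  -0.   ] [ 0.611 -0.296  0.161]
scene plain_board_mid 0.73 [256. 217.  25.  28.] 181 [ 0.615 -0.186  0.118] [ 0.595 -0.217  0.062] [
[... 561 characters left out ...]
0.084]
side rack 0.95 [369. 306.  67. 164.] 5843 [ 0.597 -0.312  0.027] [ 0.521 -0.384 -0.004] [0.743 0.18  0.208]
side rack 0.4 [375. 309.  31.  74.] 1048 [ 0.602 -0.303  0.142] [ 0.571 -0.362  0.009] [ 0.665 -0.137  0.193]
side hole_board_mid 0.78 [375. 310.  39.  78.] 959 [ 0.602 -0.308  0.145] [ 0.569 -0.362  0.014] [ 0.665 -0.137  0.193]
side plain_board_mid 0.89 [377. 268.  30.  69.] 797 [ 0.621 -0.174  0.143] [ 0.591 -0.229  0.038] [ 0.648 -0.11   0.192]
side grip_hole 0.64 [375. 310.  31.  76.] 936 [ 0.602 -0.302  0.145] [ 0.572 -0.361  0.042] [ 0.627 -0.248  0.193]
side grip_hole 0.43 [377. 269.  31.  71.] 807 [ 0.621 -0.173  0.142] [ 0.591 -0.229  0.038] [ 0.648 -0.11   0.192]
0.75
```

Run:
```python
from h import *
a=np.load("a_side.npz"); p=a['p']; 
c=p[150:400,310:530]; cv2.imwrite("pics/c1.png",cv2.resize(c[:,:,::-1],None,fx=2.4,fy=2.4,interpolation=cv2.INTER_CUBIC))
s=np.load("a_scene.npz"); c=s['p'][160:390,150:400]; cv2.imwrite("pics/c2.png",cv2.resize(c[:,:,::-1],None,fx=2.6,fy=2.6,interpolation=cv2.INTER_CUBIC))
# rail
for n,px in [("side",[(463,152),(495,190),(524,246),(507,255),(485,213)]),("scene",[(163,229),(230,265),(295,312),(240,315)])]:
    d=np.load(f"a_{n}.npz")['d']
    for u,v in px:
        m=np.zeros(d.shape,bool); m[v-2:v+3,u-2:u+3]=1
        W,_=cloud(n,d,m); print(n,u,v,np.round(W[W[:,2].argmax()],3))
```

```text
side 463 152 [0.898 0.217 0.236]
side 495 190 [ 0.899 -0.018  0.238]
side 524 246 [ 0.898 -0.231  0.234]
side 507 255 [ 0.916 -0.117  0.131]
side 485 213 [0.943 0.096 0.119]
scene 163 229 [ 0.899 -0.213  0.24 ]
scene 230 265 [0.898 0.025 0.239]
scene 295 312 [0.9   0.234 0.238]
scene 240 315 [0.914 0.059 0.119]
```

View pics/c1.png

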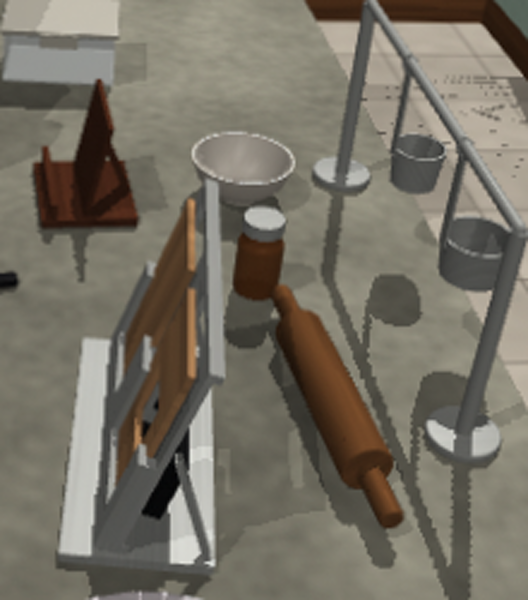

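View pics/c2.png

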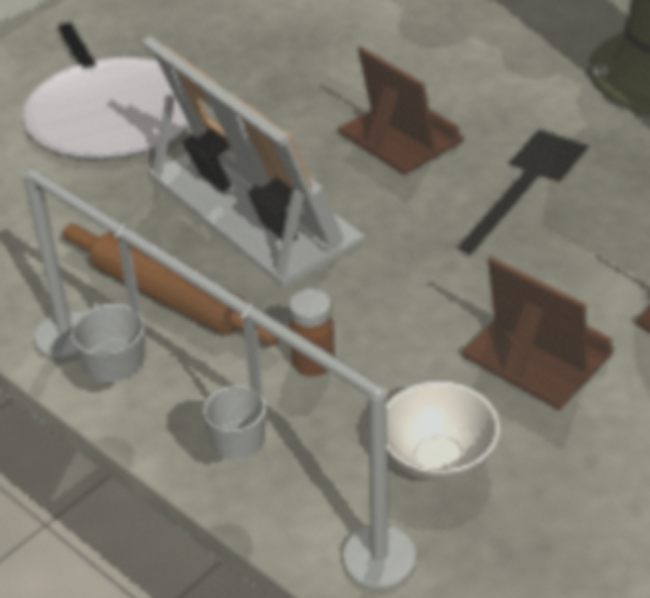

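Call:
jog_arm(steps=[[-1,0,0,5,0,0,0],[-1,2,-4,10,0,0,2],[-1,5,-9,15,0,0,4],[-1,8,-14,18,0,0,6],[-1,11,-19,18,0,0,8],[-1,14,-24,18,0,0,10],[-1,17,-30,18,0,0,12],[-1,20,-36,18,0,0,14],[-1,23,-42,18,0,0,15],[-1,23,-42,18,0,0,15],[-1,23,-42,18,0,0,15]])

```text
t: 2.12
position: [0.488, 0.1746, 0.403]
orientation: [0.758, 0.652, 0.0, 0.0]
contact_force: [0.0, 0.3, -0.1]
finger_gap: 0.0005
```

```bash
cat > w.py <<'E'
from h import *
import sys
def shot(tag):
    s=read_state(); p,d=snapshot("wrist")
    cv2.imwrite(f"pics/{tag}.png",p[:,:,::-1]); np.savez(tag+".npz",p=p,d=d,pos=s['position'],ori=s['orientation'])
    print(s['t'],s['position'].round(4),s['orientation'].round(4),s['qpos'].round(2),s['contact_force'].round(2))
    return s,p,d
if __name__=="__main__": shot(sys.argv[1])
E
python3 w.py w1
```

```text
2.125 [0.488  0.1746 0.403 ] [7.581e-01 6.521e-01 3.000e-04 1.000e-04] [-0.66  0.01  0.27  1.46 -0.    1.68  1.03] [ 0.03  0.32 -0.11]
```

View pics/w1.png

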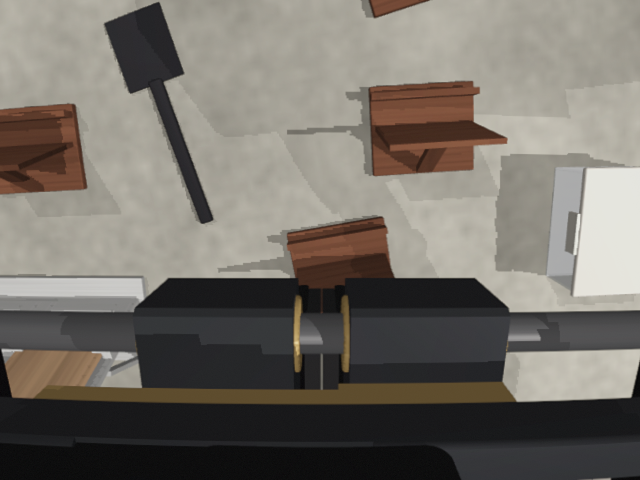

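Call:
jog_arm(steps=[[-1,6,0,-2,0,0,0],[-1,12,0,-4,0,0,0],[-1,17,1,-5,0,0,0],[-1,17,1,-5,0,0,0],[-1,17,1,-5,0,0,0]])

```text
t: 2.8
position: [0.6564, 0.1888, 0.3524]
orientation: [0.756, 0.655, -0.0, -0.001]
contact_force: [0.2, -0.0, -0.2]
finger_gap: 0.0005
```

```bash
python3 w.py w2
```

```text
2.8 [0.6564 0.1888 0.3524] [ 7.560e-01  6.545e-01 -1.000e-04 -9.000e-04] [-0.55  0.38  0.34  1.14 -0.13  1.64  1.19] [ 0.21 -0.02 -0.15]
```

View pics/w2.png

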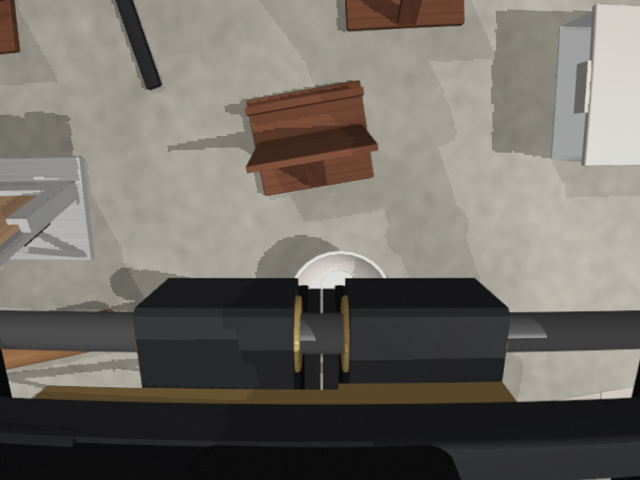

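Run:
```python
from h import *
a=np.load("w2.npz"); d=a['d']; pose=(a['pos'],a['ori'])
m=np.zeros(d.shape,bool); m[60:215,225:395]=1
W,uv=cloud("wrist",d,m,pose)
print("table z",np.median(W[W[:,2]<.006][:,2]))
sel=(W[:,2]>.007)&(W[:,2]<.036)
B=W[sel]; print(len(B))
# keep largest cluster near 0.59,.18
r=cv2.minAreaRect(B[:,:2].astype(np.float32)); print(r, cv2.boxPoints(r))
# plane of panel
P=W[(W[:,2]>.04)&(W[:,2]<.12)]
c=P.mean(0); 
for k in range(5):
    c=P.mean(0); n=np.linalg.svd(P-c,full_matrices=False)[2][2]; e=(P-c)@n; P=P[abs(e)<max(2*e.std(),.001)]
n*=-np.sign(n[0]); print("panel n",n,"recline",np.arcsin(n[2]),"yaw",np.degrees(np.arctan2(-n[1],-n[0])),len(P),e.std())
# panel front line at z=.012
t=(c@n-n[2]*.012); 
y=np.arctan2(-n[1],-n[0]); h=np.array([np.cos(y),np.sin(y)])
print("along-h dist of panel foot:",t/ (n[:2]@h))
for nm,z0,z1 in [("base",.007,.016),("lip",.027,.036)]:
    Q=W[(W[:,2]>z0)&(W[:,2]<z1)]; l=np.array([-h[1],h[0]])
    print(nm,len(Q),np.percentile(Q[:,:2]@h,[.5,2,50,98,99.5]).round(4),np.percentile(Q[:,:2]@l,[.5,2,50,98,99.5]).round(4),np.median(Q[:,2]))
```

```text
table z 0.0006677126575996561
7977
((0.5839928984642029, 0.18846020102500916), (0.10999862849712372, 0.13082575798034668), 1.7500686645507812) [[0.5270215  0.2521629 ]
 [0.53101695 0.12139817]
 [0.64096427 0.1247575 ]
 [0.63696885 0.25552225]]
panel n [-0.97985646 -0.02167647  0.19852316] recline 0.19985086318753573 yaw 1.2672957624581302 1968 0.00026579554622530466
along-h dist of panel foot: 0.5807157117085927
base 6472 [0.5336 0.5347 0.5742 0.6415 0.6426] [0.1112 0.1131 0.177  0.2378 0.2396] 0.012634350406010492
lip 1156 [0.5427 0.5429 0.5478 0.634  0.6354] [0.1115 0.1139 0.175  0.2368 0.2391] 0.032573008791930036
```

Call:
jog_arm(steps=[[-1,-3,-5,0,0,0,0],[-1,-6,-10,0,0,0,0],[-1,-9,-15,0,-0.7,-5,0],[-1,-12,-20,0,-1.5,-10,0],[-1,-15,-25,0,-2.2,-15,0],[-1,-17,-30,0,-2.9,-20,0],[-1,-18,-35,0,-3.6,-25,0],[-1,-18,-40,0,-4.3,-30,0],[-1,-18,-45,0,-5,-35,0],[-1,-18,-45,0,-5.8,-39.6,0],[-1,-18,-45,0,-5.8,-39.6,0],[-1,-18,-45,0,-5.8,-39.6,0]])

```text
t: 4.35
position: [0.518, -0.1812, 0.3174]
orientation: [0.721, 0.636, 0.205, 0.184]
contact_force: [0.1, 2.9, -0.0]
finger_gap: 0.0006
```

```bash
python3 w.py w3
```

```text
4.35 [ 0.518  -0.1812  0.3174] [0.721  0.6359 0.2045 0.1845] [ 0.63 -0.3  -0.16  2.   -0.35  0.96  2.05] [ 0.06  2.94 -0.04]
```

View pics/w3.png

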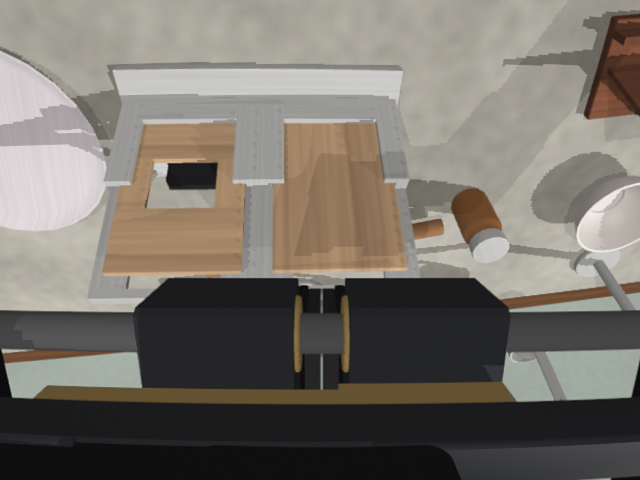

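Run:
```python
from h import *
a=np.load("w3.npz"); d=a['d']; p=a['p'].astype(int); pose=(a['pos'],a['ori'])
def plane(P):
    for k in range(6):
        c=P.mean(0); n=np.linalg.svd(P-c,full_matrices=False)[2][2]; e=(P-c)@n; P=P[abs(e)<max(2*e.std(),.0008)]
    n=-n*np.sign(n[0]); return c,n,e.std(),len(P)
wood=(p[:,:,0]-p[:,:,2]>35)
def box(u0,v0,u1,v1):
    m=np.zeros(d.shape,bool); m[v0:v1,u0:u1]=1; return m
m1=box(100,115,248,276)&wood; m2=box(268,115,412,272)&wood
res=[]
for m in (m1,m2):
    W,_=cloud("wrist",d,m,pose); c,n,s,N=plane(W)
    print("c",c.round(4),"n",n.round(4),"lean",np.arcsin(n[2]).round(4),"yaw",np.degrees(np.arctan2(-n[1],-n[0])).round(2),s,N)
    res.append((W,c,n))
yaw=np.mean([np.arctan2(-n[1],-n[0]) for _,_,n in res]); 
for yv in [yaw]:
  h=np.array([np.cos(yaw),np.sin(yaw),0]); l=np.array([-h[1],h[0],0])
  up=h*np.sin(.3)+np.array([0,0,np.cos(.3)]); xb=h*np.cos(.3)-np.array([0,0,np.sin(.3)])
  for W,c,n in res:
    Q=W[abs((W-c)@n)<.002]
    L=Q@l; U=Q@up
    print("lat",np.percentile(L,[0,.3,50,99.7,100]).round(4),"up",np.percentile(U,[0,.3,99.7,100]).round(4),"xb",np.median(Q@xb).round(4))
  # hole extents from hole board
  W,c,n=res[0]; Q=W[abs((W-c)@n)<.002]; L=Q@l;U=Q@up
  lm=(L.min()+L.max())/2
  H,_,_=np.histogram2d(U,L,bins=[np.arange(U.min(),U.max(),.003),np.arange(L.min(),L.max(),.003)])
  for r in (H>0).astype(int)[::-1]: print(''.join('#' if x else '.' for x in r))
  print(U.min(),L.min())
# base plate
W,_=cloud("wrist",d,box(80,50,430,320),pose)
B=W[(W[:,2]>-.002)&(W[:,2]<.25)]
print(yaw,h,l,up,xb)
# whole rack lateral extents at base plate white
for z0,z1 in [(.003,.008),(.008,.012),(.012,.018),(.195,.22)]:
    Q=W[(W[:,2]>z0)&(W[:,2]<z1)&(W[:,0]>.4)]
    if len(Q): print(z0,len(Q),np.percentile(Q@l,[1,99]).round(4),np.percentile(Q@h,[1,99]).round(4))
```

```text
c [ 0.6    -0.3007  0.1315] n [-0.9454  0.139   0.2947] lean 0.2991 yaw -8.36 0.0005238895579920581 12546
c [ 0.6182 -0.1676  0.1271] n [-0.9453  0.1391  0.2952] lean 0.2996 yaw -8.37 0.0005013475375994053 14561
lat [-0.2659 -0.2648 -0.2104 -0.1554 -0.1551] up [0.2189 0.2201 0.3766 0.377 ] xb 0.5701
lat [-0.1301 -0.1294 -0.0761 -0.0212 -0.0205] up [0.2182 0.2204 0.3765 0.3771] xb 0.5701
####################################
####################################
####################################
####################################
####################################
####################################
####################################
####################################
####################################
####################################
####################################
####################################
####################################
####################################
####################################
####################################
####################################
####################################
####################################
#######
[... 900 characters left out ...]
##############...
...###############################..
...##############################...
...##############################...
...##############################...
...###############################..
...###############################..
...##############################...
...##############################...
0.21886764155192023 -0.26587483798618305
-0.14605762031993624 [ 0.98935253 -0.14553887  0.        ] [0.14553887 0.98935253 0.        ] [ 0.29237367 -0.04300968  0.95533649] [ 0.94516458 -0.13903859 -0.29552021]
0.003 1389 [-0.3659 -0.0092] [0.5672 0.8924]
0.008 8863 [-0.3552 -0.0056] [0.568 0.729]
0.012 1471 [-0.3717 -0.0128] [0.5693 0.7479]
0.195 1136 [-0.2775 -0.082 ] [0.666 0.681]
```

```bash
cat >> h.py <<'E'
YAW=-0.14606
hh=np.array([np.cos(YAW),np.sin(YAW),0]); ll=np.array([-hh[1],hh[0],0]); kk=np.array([0,0,1.])
up=hh*np.sin(.3)+kk*np.cos(.3); xb=hh*np.cos(.3)-kk*np.sin(.3)
def RW(X,L,U): return X*xb+L*ll+U*up
def delta(Rt,pt):
    from scipy.spatial.transform import Rotation as Ro
    s=read_state(); R0=Ro.from_quat(s['orientation'])
    return ((pt-s['position'])*100).round(2), np.degrees((Ro.from_matrix(Rt)*R0.inv()).as_rotvec()).round(2)
def hookR(a=40):
    a=np.radians(a); tz=hh*np.sin(a)-kk*np.cos(a); tx=ll; return np.c_[tx,np.cross(tz,tx),tz]
E
python3 - <<'E'
from h import *
R=hookR()
tz=R[:,2]
tip=RW(.586,-.2105,.283); print("tip",tip, "pre",tip-.05*tz)
print(delta(R,tip-.05*tz)); print(delta(R,tip)); print("up*1cm",up,"tz",tz)
E
```

```text
tip [ 0.60597154 -0.3019085   0.09718539] pre [ 0.57417437 -0.2972309   0.13548761]
(array([  5.77, -11.34, -18.01]), array([-4.31, -7.87, -2.06]))
(array([  8.95, -11.8 , -21.84]), array([-4.31, -7.87, -2.06]))
up*1cm [ 0.29237356 -0.04301037  0.95533649] tz [ 0.63594333 -0.0935521  -0.76604444]
```

Call:
jog_arm(steps=[[-1,1,-4,-4,-1.5,-3,-0.7],[-1,2,-8,-8,-3,-6,-1.4],[-1,3,-11.3,-13,-4.3,-7.9,-2],[-1,5,-11.3,-16,-4.3,-7.9,-2],[-1,5.8,-11.3,-18,-4.3,-7.9,-2],[-1,5.8,-11.3,-18,-4.3,-7.9,-2],[-1,5.8,-11.3,-18,-4.3,-7.9,-2]])

```text
t: 5.28
position: [0.5752, -0.2966, 0.1382]
orientation: [0.71, 0.615, 0.224, 0.26]
contact_force: [0.2, 0.3, -0.5]
finger_gap: 0.0002
```

```bash
python3 w.py w4;python3 - <<'E'
from h import *
s=read_state();R=hookR();tz=R[:,2]
for b in (.05,0): print(delta(R,RW(.586,-.2105,.283)-b*tz))
E
```

```text
5.275 [ 0.5752 -0.2966  0.1382] [0.7099 0.6147 0.2244 0.2603] [ 0.6   0.02 -0.01  2.17 -0.78  0.41  2.66] [ 0.19  0.34 -0.46]
(array([-0.1 , -0.02, -0.29]), array([ 0.12,  0.2 , -0.09]))
(array([ 3.08, -0.49, -4.12]), array([ 0.12,  0.2 , -0.09]))
```

View pics/w4.png

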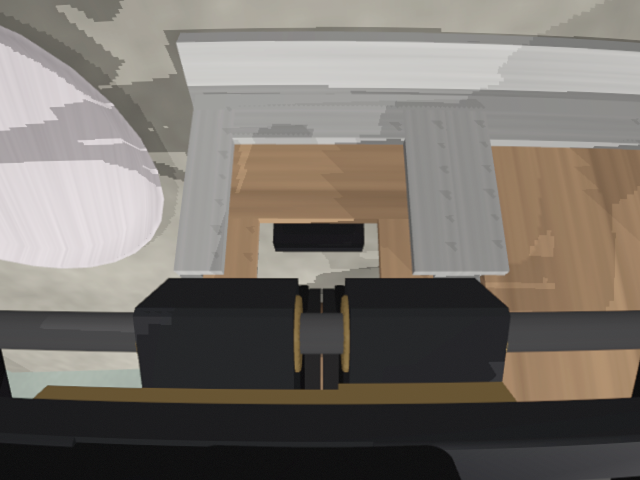

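Call:
jog_arm(steps=[[-1,0.5,-0.1,-1.0,0.1,0.2,-0.1],[-1,1,-0.2,-1.7,0.1,0.2,-0.1],[-1,1.6,-0.3,-2.4,0.1,0.2,-0.1],[-1,2.2,-0.4,-3.1,0.1,0.2,-0.1],[-1,2.8,-0.5,-3.8,0.1,0.2,-0.1],[-1,3.1,-0.5,-4.1,0.1,0.2,-0.1],[-1,3.1,-0.5,-4.1,0.1,0.2,-0.1],[-1,3.1,-0.5,-4.1,0.1,0.2,-0.1]])

```text
t: 6.32
position: [0.6062, -0.3021, 0.0977]
orientation: [0.711, 0.614, 0.223, 0.259]
contact_force: [-0.2, 0.2, -0.2]
finger_gap: 0.0
```

```bash
cat > st.py <<'E'
from h import *
from scipy.spatial.transform import Rotation as Ro
s=read_state();R=Ro.from_quat(s['orientation']).as_matrix(); p=s['position']
print("t",s['t'],"pos",p.round(4),"X,L,U",(p@xb).round(4),(p@ll).round(4),(p@up).round(4),"q",s['qpos'].round(2),"F",s['contact_force'].round(1),"gap",s['finger_gap'])
print("tz tilt",np.degrees(np.arctan2(R[:,2]@hh,-R[2,2])).round(1), "tx.ll",(R[:,0]@ll).round(4))
E
python3 st.py
python3 - <<'E'
from h import *
for n in ("side",):
    p,d=snapshot(n); cv2.imwrite("pics/s5.png",cv2.resize(p[150:400,260:500,::-1],None,fx=2.4,fy=2.4,interpolation=cv2.INTER_CUBIC))
E
```

```text
t 6.325 pos [ 0.6062 -0.3021  0.0977] X,L,U 0.5861 -0.2107 0.2835 q [ 0.89  0.16 -0.34  2.12 -0.78  0.31  2.68] F [-0.2  0.2 -0.2] gap 2.6301030286518415e-05
tz tilt 40.0 tx.ll 1.0
```

View pics/s5.png

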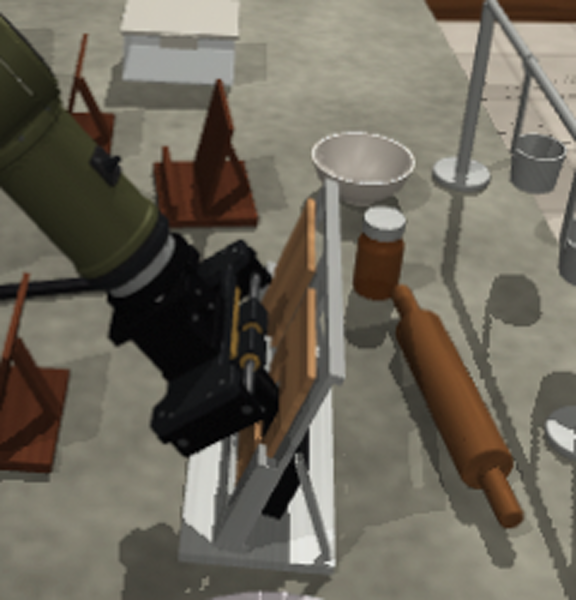

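Call:
jog_arm(steps=[[-1,0.1,0,0.3,-1.6,0.2,1.9],[-1,0.2,0,0.7,-3.2,0.5,3.8],[-1,0.3,0,1.0,-3.2,0.5,3.8],[-1,0.4,-0.1,1.3,-3.2,0.5,3.8],[-1,0.5,-0.1,1.7,-3.2,0.5,3.8],[-1,0.6,-0.1,2.0,-3.2,0.5,3.8],[-1,0.7,-0.1,2.4,-3.2,0.5,3.8],[-1,0.85,-0.1,2.8,-3.2,0.5,3.8],[-1,0.95,-0.1,3.1,-3.2,0.5,3.8]])

```text
t: 7.5
position: [0.616, -0.303, 0.1291]
orientation: [0.684, 0.645, 0.212, 0.269]
contact_force: [-1.2, 1.1, -2.0]
finger_gap: 0.0006
```

```bash
python3 st.py
python3 - <<'E'
from h import *
for n in ("side",):
    p,d=snapshot(n); cv2.imwrite("pics/s6.png",cv2.resize(p[150:400,260:500,::-1],None,fx=2.4,fy=2.4,interpolation=cv2.INTER_CUBIC))
E
```

```text
t 7.5 pos [ 0.616  -0.303   0.1291] X,L,U 0.5862 -0.2102 0.3164 q [ 0.97  0.13 -0.44  2.08 -0.62  0.35  2.59] F [-1.2  1.1 -2. ] gap 0.0005695439054888236
tz tilt 40.0 tx.ll 0.9962
```

View pics/s6.png

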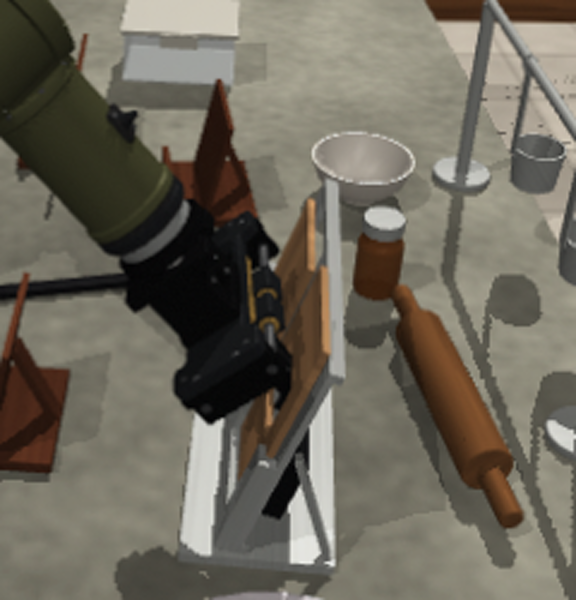

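Call:
jog_arm(steps=[[-1,0.1,0,0.4,0,0,0],[-1,0.25,0,0.8,0,0,0],[-1,0.35,-0.1,1.2,0,0,0],[-1,0.5,-0.1,1.6,0,0,0],[-1,0.6,-0.1,2.0,0,0,0],[-1,0.75,-0.1,2.4,0,0,0],[-1,0.85,-0.1,2.8,0,0,0],[-1,1.0,-0.15,3.2,0,0,0],[-1,1.1,-0.15,3.6,0,0,0],[-1,1.25,-0.2,4.0,0,0,0],[-1,1.25,-0.2,4.1,0,0,0]])

```text
t: 8.93
position: [0.6291, -0.3054, 0.1712]
orientation: [0.683, 0.645, 0.212, 0.27]
contact_force: [-0.5, 0.8, -2.3]
finger_gap: 0.0006
```

```bash
python3 st.py
cat > brd.py <<'E'
from h import *
import sys
n="side"; p,d=snapshot(n); np.savez("last_side.npz",p=p,d=d)
if len(sys.argv)>1: cv2.imwrite(f"pics/{sys.argv[1]}.png",cv2.resize(p[150:400,260:500,::-1],None,fx=2.4,fy=2.4,interpolation=cv2.INTER_CUBIC))
q=p.astype(int); W,uv=cloud(n,d,(q[:,:,0]-q[:,:,2]>30))
X,L,U=W@xb,W@ll,W@up
for c in (-.2105,-.0755):
    m=(abs(X-.573)<.012)&(abs(L-c)<.06)&(U>.19)
    print("bay",c,"n",m.sum(),"top U",np.percentile(U[m],[98,99.5,100]).round(4),"L",np.percentile(L[m],[0.5,99.5]).round(4),"X top",np.median(X[m&(U>np.percentile(U[m],90))]).round(4))
E
python3 brd.py s7
```

```text
t 8.925 pos [ 0.6291 -0.3054  0.1712] X,L,U 0.5864 -0.2106 0.3606 q [ 0.94  0.1  -0.41  2.02 -0.53  0.43  2.47] F [-0.5  0.8 -2.3] gap 0.000573065029556287
tz tilt 40.1 tx.ll 0.9961
bay -0.2105 n 1257 top U [0.443  0.4437 0.4444] L [-0.2694 -0.1596] X top 0.5752
bay -0.0755 n 156 top U [0.3764 0.3767 0.3768] L [-0.1339 -0.0215] X top 0.5716
```

View pics/s7.png

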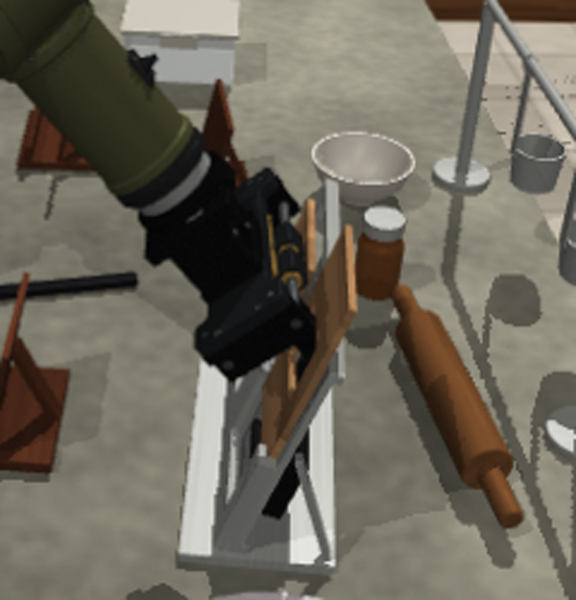

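Call:
jog_arm(steps=[[-1,-0.2,0,-0.6,0,0,0],[-1,-0.4,0.1,-1.2,0,0,0],[-1,-0.55,0.1,-1.8,0,0,0],[-1,-0.55,0.1,-1.8,0,0,0],[-1,-1.2,0.2,-1.0,0,0,0],[-1,-1.9,0.3,-0.2,0,0,0],[-1,-2.8,0.4,0.9,0,0,0],[-1,-4.1,0.6,2.5,0,0,0],[-1,-5.5,0.8,4.2,0,0,0],[-1,-7,1,6,0,0,0],[-1,-9,1.2,8.5,0,0,0],[-1,-9,1.2,8.5,0,0,0]])

```text
t: 10.48
position: [0.5388, -0.2949, 0.2601]
orientation: [0.683, 0.644, 0.211, 0.273]
contact_force: [0.0, -0.4, -0.0]
finger_gap: 0.0006
```

```bash
python3 st.py; python3 brd.py s8; python3 w.py w8
```

```text
t 10.475 pos [ 0.5388 -0.2949  0.2601] X,L,U 0.4734 -0.2133 0.4187 q [ 1.03 -0.19 -0.35  2.08 -0.63  0.69  2.56] F [ 0.  -0.4 -0. ] gap 0.000561632450607105
tz tilt 40.4 tx.ll 0.996
bay -0.2105 n 1336 top U [0.4337 0.4347 0.4353] L [-0.2697 -0.161 ] X top 0.5754
bay -0.0755 n 688 top U [0.376  0.3765 0.3773] L [-0.1343 -0.0227] X top 0.5719
10.525 [ 0.539  -0.2941  0.2583] [0.6832 0.6441 0.2114 0.2715] [ 1.03 -0.18 -0.35  2.08 -0.63  0.69  2.56] [ 0.85  0.19 -0.1 ]
```

View pics/s8.png

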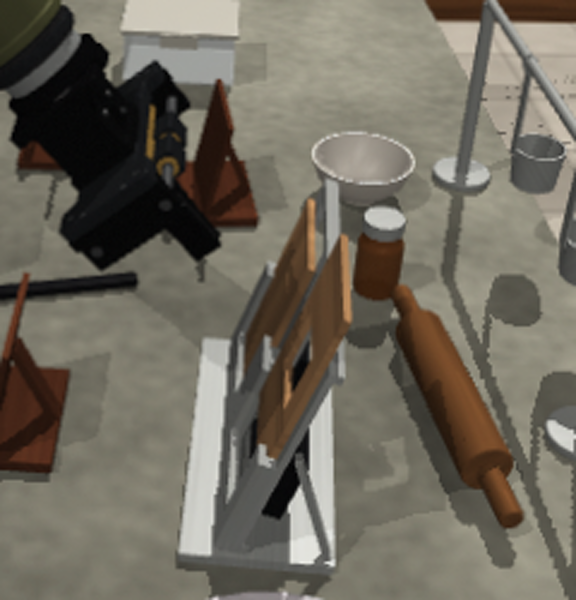

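View pics/w8.png

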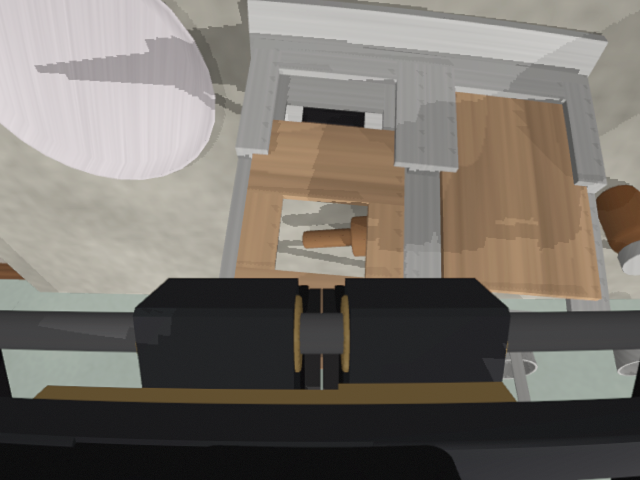

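```bash
cat >> h.py <<'E'
def pinchR(R3=None): # columns tx,ty,tz
    return np.c_[-xb, ll, -up]
E
python3 - <<'E'
from h import *
a=np.load("w8.npz"); d=a['d']; p=a['p'].astype(int); pose=(a['pos'],a['ori'])
wood=(p[:,:,0]-p[:,:,2]>35)
for (u0,v0,u1,v1) in [(235,120,410,195),(440,90,600,290)]:
    m=np.zeros(d.shape,bool); m[v0:v1,u0:u1]=1
    W,_=cloud("wrist",d,m&wood,pose); P=W
    for k in range(6):
        c=P.mean(0); n=np.linalg.svd(P-c,full_matrices=False)[2][2]; e=(P-c)@n; P=P[abs(e)<max(2*e.std(),.0008)]
    n=-n*np.sign(n[0]); print(c.round(4),"lean",np.arcsin(n[2]),"yaw",np.arctan2(-n[1],-n[0]),"X",np.median(P@xb),"c XLU",c@xb,c@ll,c@up)
    # X at given U along plane
    print("lat",np.percentile(P@ll,[.3,99.7]).round(4))
R=pinchR()
for U in (.52,.402):
    print(U,RW(.575,-.2105,U),delta(R,RW(.575,-.2105,U)))
E
```

```text
[ 0.5957 -0.3034  0.1085] lean 0.29877161823189113 yaw -0.14550650328015877 X 0.573139336930345 c XLU 0.5731360864641928 -0.2134791634025072 0.29086433187223926
lat [-0.2661 -0.1581]
[ 0.6173 -0.1676  0.124 ] lean 0.2989870007916317 yaw -0.14610016834634965 X 0.5701393028726014 c XLU 0.570140777839585 -0.07594930031479434 0.3061958675406431
lat [-0.13  -0.021]
0.52 [ 0.66486727 -0.31057251  0.32685086] (array([12.59, -1.71,  7.  ]), array([-10.45,  48.28,  86.25]))
0.402 [ 0.63036719 -0.30549729  0.21412115] (array([ 9.14, -1.21, -4.27]), array([-10.45,  48.28,  86.25]))
```

Call:
jog_arm(steps=[[1,0,0,4,-0.95,4.4,7.8],[1,0,0,8,-1.9,8.8,15.7],[1,1,0,10,-2.85,13.2,23.5],[1,2,0,10,-3.8,17.6,31.4],[1,3.5,0,10,-4.75,22,39.2],[1,5,0,10,-5.7,26.3,47],[1,7,-0.5,10,-6.65,30.7,54.9],[1,9,-1,10,-7.6,35.1,62.7],[1,11,-1.5,10,-8.55,39.5,70.6],[1,12.6,-1.7,9,-9.5,43.9,78.4],[1,12.6,-1.7,8,-10.45,48.3,86.25],[1,12.6,-1.7,7,-10.45,48.3,86.25],[1,12.6,-1.7,7,-10.45,48.3,86.25],[1,12.6,-1.7,7,-10.45,48.3,86.25]])

```text
t: 12.32
position: [0.6271, -0.1919, 0.2809]
orientation: [0.122, 0.982, 0.002, -0.145]
contact_force: [0.4, 0.1, 1.0]
finger_gap: 0.0871
```

```bash
python3 st.py; python3 w.py w9
python3 - <<'E'
from h import *
R=pinchR()
for U in (.52,.402):
    print(U,delta(R,RW(.576,-.212,U)))
E
```

```text
t 12.325 pos [ 0.6271 -0.1919  0.2809] X,L,U 0.5364 -0.0986 0.4599 q [ 0.84  0.91 -1.38  1.01  0.81  2.05  2.69] F [0.4 0.1 1. ] gap 0.08713400655948346
tz tilt -16.7 tx.ll 0.1009
12.325 [ 0.6271 -0.1919  0.2809] [ 0.1218  0.9819  0.0024 -0.1451] [ 0.84  0.91 -1.38  1.01  0.81  2.05  2.69] [0.4  0.07 1.02]
0.52 (array([  3.85, -12.04,   4.53]), array([1.84, 0.27, 5.51]))
0.402 (array([  0.4 , -11.53,  -6.75]), array([1.84, 0.27, 5.51]))
```

View pics/w9.png

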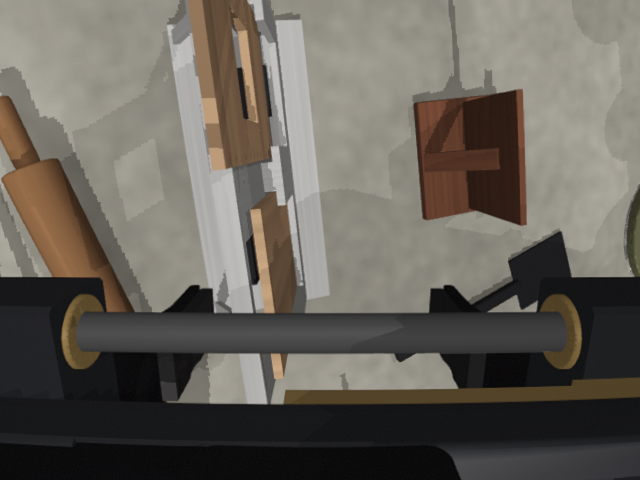

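```bash
cat >> h.py <<'E'
def pinchR(): return np.c_[xb,-ll,-up]
def RzDown(yaw,tilt=0.,a=YAW):
    # tool down, tool x at yaw; then lean about the horizontal axis normal to heading a
    from scipy.spatial.transform import Rotation as Ro
    c,s=np.cos(yaw),np.sin(yaw)
    R=np.c_[[c,s,0],[s,-c,0],[0,0,-1]]
    ax=np.array([-np.sin(a),np.cos(a),0])
    return Ro.from_rotvec(ax*tilt).as_matrix()@R
E
python3 - <<'E'
from h import *
from scipy.spatial.transform import Rotation as Ro
s=read_state(); R=Ro.from_quat(s['orientation']).as_matrix(); print(R.round(2)); y0=np.degrees(np.arctan2(R[1,0],R[0,0])); print(y0)
for i in range(1,13):
    y=y0-9*i; t=max(0,.29-.07*i)
    print(i,round(y),delta(RzDown(np.radians(y),t),s['position'])[1])
E
```

```text
[[-0.93  0.24 -0.28]
 [ 0.24  0.97  0.04]
 [ 0.28 -0.03 -0.96]]
165.58959168495332
1 157 [-2.8  -3.68 -8.98]
2 148 [ -5.02  -7.36 -17.85]
3 139 [ -6.61 -11.02 -26.85]
4 130 [ -7.56 -14.63 -35.97]
5 121 [ -8.71 -14.71 -44.94]
6 112 [ -9.95 -14.14 -53.87]
7 103 [-11.18 -13.5  -62.8 ]
8 94 [-12.4  -12.78 -71.73]
9 85 [-13.61 -11.98 -80.65]
10 76 [-14.8  -11.1  -89.57]
11 67 [-15.98 -10.13 -98.49]
12 58 [ -17.15   -9.06 -107.4 ]
```

Call:
jog_arm(steps=[[1,0,0,4,-2.8,-3.7,-9],[1,0,0,8,-5,-7.4,-17.9],[1,-1,-1,12,-6.6,-11,-26.9],[1,-2,-2,14,-7.6,-14.6,-36],[1,-3,-3,14,-8.7,-14.7,-45],[1,-3,-4,14,-10,-14.1,-54],[1,-3,-5,14,-11.2,-13.5,-63],[1,-3,-6,14,-12.4,-12.8,-72],[1,-3,-6,14,-13.6,-12,-81],[1,-3,-6,14,-14.8,-11.1,-90],[1,-3,-6,14,-16,-10.1,-98.5],[1,-3,-6,14,-17.2,-9,-107],[1,-3,-6,14,-17.2,-9,-107]])

```text
t: 14.0
position: [0.597, -0.2527, 0.4226]
orientation: [0.875, 0.484, -0.0, 0.0]
contact_force: [0.1, -0.4, -0.4]
finger_gap: 0.0871
```

```bash
python3 st.py
python3 - <<'E'
from h import *
from scipy.spatial.transform import Rotation as Ro
s=read_state(); R=Ro.from_quat(s['orientation']).as_matrix(); y0=np.degrees(np.arctan2(R[1,0],R[0,0])); print(y0,R[:,2])
for i in range(1,9):
    y=max(y0-9*i,np.degrees(YAW)); t=min(.3,.045*i)
    print(i,round(y),delta(RzDown(np.radians(y),t),s['position'])[1])
print(delta(pinchR(),RW(.576,-.212,.52)))
E
```

```text
t 14.0 pos [ 0.597  -0.2527  0.4226] X,L,U 0.4746 -0.1631 0.5891 q [ 1.03  0.51 -1.14  1.04  0.48  1.84  1.09] F [ 0.1 -0.4 -0.4] gap 0.08711836408458315
tz tilt -0.0 tx.ll 0.9158
57.953792163226986 [-3.65091251e-04 -7.40930868e-04 -9.99999659e-01]
1 49 [ 0.21  2.55 -9.  ]
2 40 [ -0.02   5.15 -17.99]
3 31 [ -0.66   7.75 -26.96]
4 22 [ -1.72  10.3  -35.9 ]
5 13 [ -3.2   12.79 -44.81]
6 4 [ -5.1   15.17 -53.67]
7 -5 [ -7.08  16.58 -62.51]
8 -8 [ -7.6   16.46 -65.8 ]
(array([ 6.86, -5.95, -9.6 ]), array([ -7.6 ,  16.46, -65.8 ]))
```

Call:
jog_arm(steps=[[1,1,-1,0,0.2,2.5,-9],[1,2,-2,0,0,5.2,-18],[1,3,-3,0,-0.7,7.7,-27],[1,4,-4,0,-1.7,10.3,-36],[1,5,-5,-1,-3.2,12.8,-44.8],[1,6,-6,-3,-5.1,15.2,-53.7],[1,7,-6,-5,-7.1,16.6,-62.5],[1,6.9,-6,-8,-7.6,16.5,-65.8],[1,6.9,-6,-9.6,-7.6,16.5,-65.8],[1,6.9,-6,-9.6,-7.6,16.5,-65.8],[1,6.9,-6,-9.6,-7.6,16.5,-65.8]])

```text
t: 15.38
position: [0.6644, -0.3123, 0.3259]
orientation: [0.987, -0.07, -0.147, -0.011]
contact_force: [0.1, 0.7, 0.3]
finger_gap: 0.0866
```

```bash
python3 st.py; python3 w.py w10
python3 - <<'E'
from h import *
for U in (.52,.46,.402): print(delta(pinchR(),RW(.576,-.212,U)))
E
```

```text
t 15.375 pos [ 0.6644 -0.3123  0.3259] X,L,U 0.5751 -0.2123 0.5191 q [ 0.28  0.8   0.26  0.58 -0.1   2.05  0.32] F [0.1 0.7 0.3] gap 0.08660930090771717
tz tilt -16.9 tx.ll 0.0037
15.375 [ 0.6644 -0.3123  0.3259] [ 0.9866 -0.0703 -0.147  -0.0107] [ 0.28  0.8   0.26  0.58 -0.1   2.05  0.32] [0.1  0.71 0.31]
(array([0.12, 0.02, 0.01]), array([ 0.04,  0.29, -0.16]))
(array([-1.63,  0.28, -5.73]), array([ 0.04,  0.29, -0.16]))
(array([ -3.33,   0.53, -11.27]), array([ 0.04,  0.29, -0.16]))
```

View pics/w10.png

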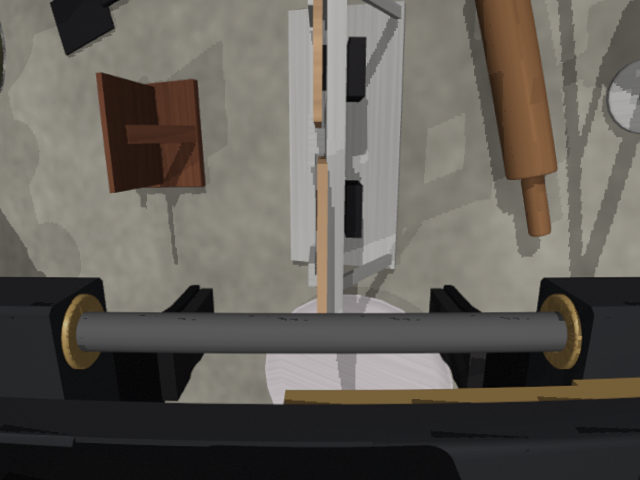

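Call:
jog_arm(steps=[[1,-0.4,0.1,-2,0,0.3,-0.2],[1,-1,0.2,-4,0,0.3,-0.2],[1,-1.6,0.3,-5.7,0,0.3,-0.2],[1,-2.1,0.35,-7.4,0,0.3,-0.2],[1,-2.6,0.4,-9,0,0.3,-0.2],[1,-3,0.5,-10.2,0,0.3,-0.2],[1,-3.25,0.5,-11,0,0.3,-0.2],[1,-3.25,0.5,-11,0,0.3,-0.2],[1,-3.25,0.5,-11,0,0.3,-0.2]])

```text
t: 16.55
position: [0.6322, -0.3076, 0.2174]
orientation: [0.986, -0.072, -0.148, -0.01]
contact_force: [0.1, -0.4, -0.2]
finger_gap: 0.0872
```

```bash
python3 st.py; python3 brd.py s11
python3 - <<'E'
from h import *
for U in (.404,): print(delta(pinchR(),RW(.576,-.212,U)))
E
```

```text
t 16.55 pos [ 0.6322 -0.3076  0.2174] X,L,U 0.5761 -0.2123 0.4058 q [ 0.24  0.69  0.26  0.98 -0.07  1.77  0.32] F [ 0.1 -0.4 -0.2] gap 0.0872313234308666
tz tilt -17.1 tx.ll -0.0004
bay -0.2105 n 1452 top U [0.5037 0.5073 0.5089] L [-0.2696 -0.1608] X top 0.575
bay -0.0755 n 575 top U [0.3757 0.3762 0.3771] L [-0.1349 -0.0386] X top 0.5719
(array([-0.06,  0.04, -0.16]), array([0.06, 0.07, 0.01]))
```

View pics/s11.png

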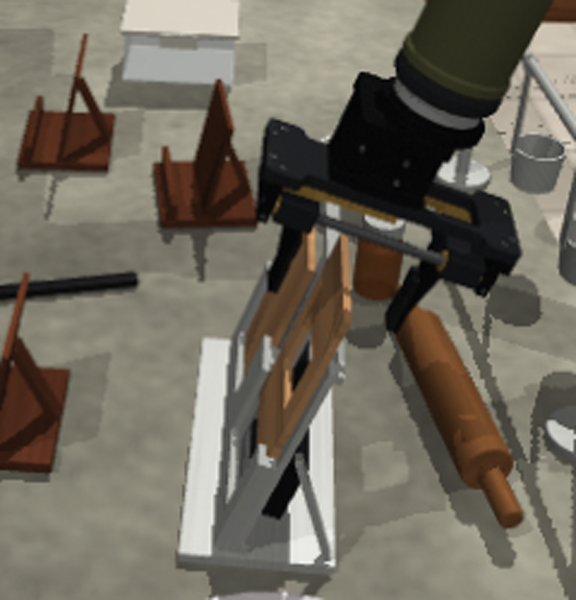

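Call:
jog_arm(steps=[[-1,0,0,-0.1,0,0,0],[-1,0,0,-0.1,0,0,0],[-1,0,0,-0.1,0,0,0],[-1,0,0,-0.1,0,0,0],[-1,0,0,-0.1,0,0,0],[-1,0,0,-0.1,0,0,0]], newtons=30)

```text
t: 17.35
position: [0.6323, -0.3076, 0.2163]
orientation: [0.986, -0.072, -0.148, -0.01]
contact_force: [-1.5, -0.3, 0.4]
finger_gap: 0.035
```

```bash
python3 st.py
```

```text
t 17.35 pos [ 0.6323 -0.3076  0.2163] X,L,U 0.5764 -0.2123 0.4047 q [ 0.24  0.69  0.26  0.98 -0.07  1.77  0.32] F [-1.5 -0.3  0.4] gap 0.034960336607342456
tz tilt -17.1 tx.ll -0.0005
```

Call:
jog_arm(steps=[[-1,0,0,0,0,0,0],[-1,0,0,0,0,0,0],[-1,0,0,0,0,0,0],[-1,0,0,0,0,0,0]])

```text
t: 17.85
position: [0.6316, -0.3076, 0.2166]
orientation: [0.986, -0.072, -0.149, -0.011]
contact_force: [-3.2, 0.8, 1.8]
finger_gap: 0.0059
```

```bash
python3 st.py;python3 brd.py s12
```

```text
t 17.85 pos [ 0.6316 -0.3076  0.2166] X,L,U 0.5757 -0.2124 0.4048 q [ 0.24  0.69  0.26  0.98 -0.07  1.77  0.32] F [-3.2  0.8  1.8] gap 0.0059147414541016324
tz tilt -17.2 tx.ll -0.0008
bay -0.2105 n 1244 top U [0.5031 0.506  0.509 ] L [-0.2701 -0.1603] X top 0.576
bay -0.0755 n 769 top U [0.3756 0.3764 0.3774] L [-0.1346 -0.021 ] X top 0.572
```

View pics/s12.png

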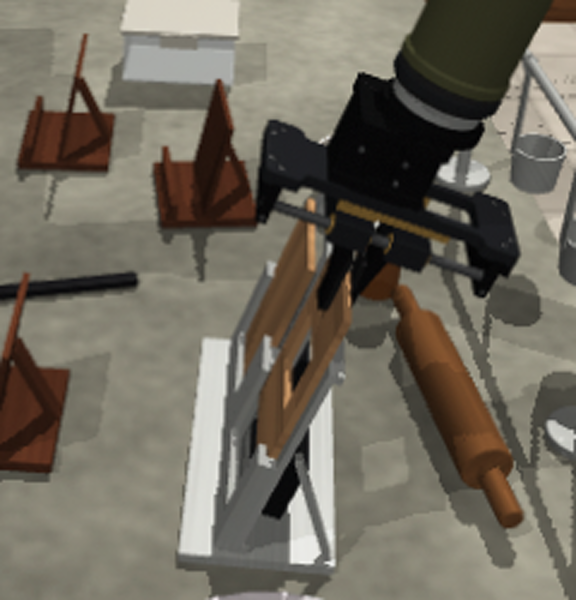

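Call:
jog_arm(steps=[[-1,0.3,0,1,0,0,0],[-1,0.6,-0.1,2,0,0,0],[-1,0.9,-0.15,3,0,0,0],[-1,1.2,-0.2,4,0,0,0],[-1,1.5,-0.2,5,0,0,0],[-1,1.8,-0.25,6,0,0,0],[-1,1,-0.2,7.5,0,0,0],[-1,-0.5,0,9.5,0,0,0],[-1,-2,0,12,0,0,0],[-1,-4,0,15,0,0,0],[-1,-6,0,18,0,0,0],[-1,-6,0,18,0,0,0]])

```text
t: 19.4
position: [0.5701, -0.3086, 0.4011]
orientation: [0.987, -0.074, -0.145, -0.009]
contact_force: [-0.2, -0.1, -1.3]
finger_gap: 0.0057
```

```bash
python3 st.py;python3 brd.py s13
```

```text
t 19.4 pos [ 0.5701 -0.3086  0.4011] X,L,U 0.4632 -0.2224 0.5631 q [ 0.25  0.56  0.33  0.82 -0.06  2.05  0.38] F [-0.2 -0.1 -1.3] gap 0.005726306468832077
tz tilt -16.7 tx.ll -0.0036Traceback (most recent call last):
  File "brd.py", line 9, in <module>
    print("bay",c,"n",m.sum(),"top U",np.percentile(U[m],[98,99.5,100]).round(4),"L",np.percentile(L[m],[0.5,99.5]).round(4),"X top",np.median(X[m&(U>np.percentile(U[m],90))]).round(4))
                                      ~~~~~~~~~~~~~^^^^^^^^^^^^^^^^^^^^
    return _quantile_unchecked(
        a, q, axis, out, overwrite_input, method, keepdims, weights)
    return _ureduce(a,
                    func=_quantile_ureduce_func,
    ...<5 lines>...
                    overwrite_input=overwrite_input,
                    method=method)
    r = func(a, **kwargs)
    result = _quantile(arr,
                       quantiles=q,
    ...<2 lines>...
                       out=out,
                       weights=wgt)
    slices_having_nans = np.isnan(arr[-1, ...])
                                  ~~~^^^^^^^^^
IndexError: index -1 is out of bounds for axis 0 with size 0
```

View pics/s13.png

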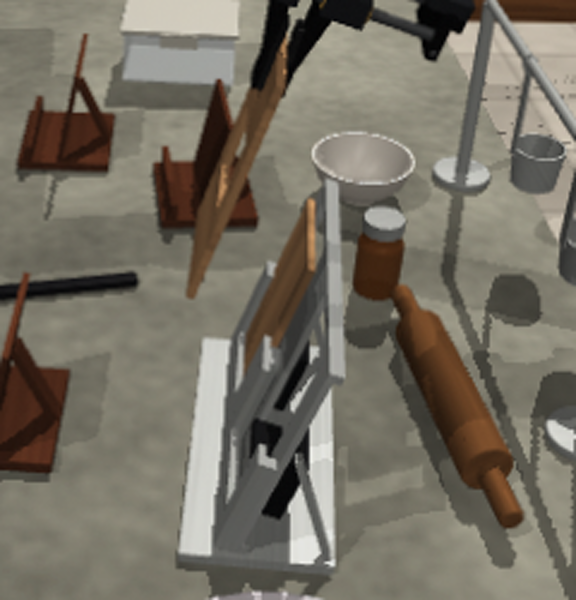

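```bash
cat >> h.py <<'E'
YS=0.0235; hs=np.array([np.cos(YS),np.sin(YS),0]); ls=np.array([-hs[1],hs[0],0])
ups=hs*np.sin(.2)+kk*np.cos(.2); xs=hs*np.cos(.2)-kk*np.sin(.2)
C=np.array([.584,.1885,0])
placeR=np.c_[xs,-ls,-ups]
def placeTCP(x,z,Lf=.1445): return C+x*hs+np.array([0,0,z])+Lf*ups
E
python3 - <<'E'
from h import *
print(placeTCP(-.016,.2),delta(placeR,placeTCP(-.016,.2)),placeTCP(-.016,.08),delta(placeR,placeTCP(-.016,.08)))
E
```

```text
[0.59670421 0.1887986  0.34161962] (array([ 2.61, 49.65, -5.67]), array([-0.24, -5.51,  9.8 ])) [0.59670421 0.1887986  0.22161962] (array([  2.61,  49.65, -17.67]), array([-0.24, -5.51,  9.8 ]))
```

Call:
jog_arm(steps=[[-1,0,2,0,0,0,0],[-1,0,6,0,0,-0.5,1],[-1,0,10,0,0,-1,2],[-1,0,14,0,0,-1.5,3],[-1,0,18,0,0,-2,4],[-1,0.5,22,0,-0.1,-2.5,5],[-1,0.5,26,0,-0.1,-3,6],[-1,1,30,0,-0.1,-3.5,7],[-1,1,34,0,-0.2,-4,8],[-1,1.5,38,0,-0.2,-4.5,9],[-1,2,42,0,-0.2,-5,9.8],[-1,2.5,46,-1,-0.2,-5.5,9.8],[-1,2.6,49,-3,-0.2,-5.5,9.8],[-1,2.6,49.7,-5.7,-0.2,-5.5,9.8],[-1,2.6,49.7,-9,-0.2,-5.5,9.8],[-1,2.6,49.7,-11,-0.2,-5.5,9.8],[-1,2.6,49.7,-11,-0.2,-5.5,9.8]])

```text
t: 21.58
position: [0.5941, 0.1908, 0.2851]
orientation: [0.995, 0.013, -0.104, 0.002]
contact_force: [-0.1, -0.3, -0.9]
finger_gap: 0.0054
```

```bash
python3 st.py
cat > pl.py <<'E'
from h import *
import sys
from scipy.spatial.transform import Rotation as Ro
s=read_state(); p,d=snapshot("side"); np.savez("last_side.npz",p=p,d=d)
p2,d2=snapshot("scene"); np.savez("last_scene.npz",p=p2,d=d2)
a=cv2.resize(p[100:300,250:450,::-1],(400,400),interpolation=cv2.INTER_CUBIC); b=cv2.resize(p2[150:350,270:470,::-1],(400,400),interpolation=cv2.INTER_CUBIC)
cv2.imwrite(f"pics/{sys.argv[1]}.png",np.hstack([a,b]))
print("deltas",delta(placeR,placeTCP(-.016,.02)),"rel stand: TCP",((s['position']-C)@hs).round(4),((s['position']-C)@ls).round(4),s['position'][2])
R=Ro.from_quat(s['orientation']).as_matrix()
for n,pp,dd in (("side",p,d),("scene",p2,d2)):
    q=pp.astype(int); W,uv=cloud(n,dd,(q[:,:,0]-q[:,:,2]>30)&(q[:,:,0]>120))
    T=(W-s['position'])@R  # tool coords
    m=(abs(T[:,0])<.03)&(abs(T[:,1])<.065)&(T[:,2]>.02)&(T[:,2]<.17)
    if m.sum()<50: print(n,"few",m.sum()); continue
    Q=T[m]; 
    print(n,m.sum(),"tool z max",np.percentile(Q[:,2],[99,99.8]).round(4),"lat",np.percentile(Q[:,1],[.5,99.5]).round(4), "x vs z fit",np.polyfit(Q[:,2],Q[:,0],1).round(4),"x p",np.percentile(Q[:,0],[2,50,98]).round(4))
E
python3 pl.py p14
```

```text
t 21.575 pos [0.5941 0.1908 0.2851] X,L,U 0.4508 0.2752 0.4378 q [-0.38  0.41  0.09  1.23 -0.09  1.7  -0.27] F [-0.1 -0.3 -0.9] gap 0.0053836887522686495
tz tilt -11.7 tx.ll 0.1674
deltas (array([  0.09,  -0.17, -12.66]), array([-0.04, -0.1 , -0.09])) rel stand: TCP 0.0102 0.002 0.2850634398689468
side few 11
scene 84 tool z max [0.139  0.1399] lat [-0.056   0.0326] x vs z fit [-0.0225  0.0002] x p [-0.0067 -0.0013  0.0029]
```

View pics/p14.png

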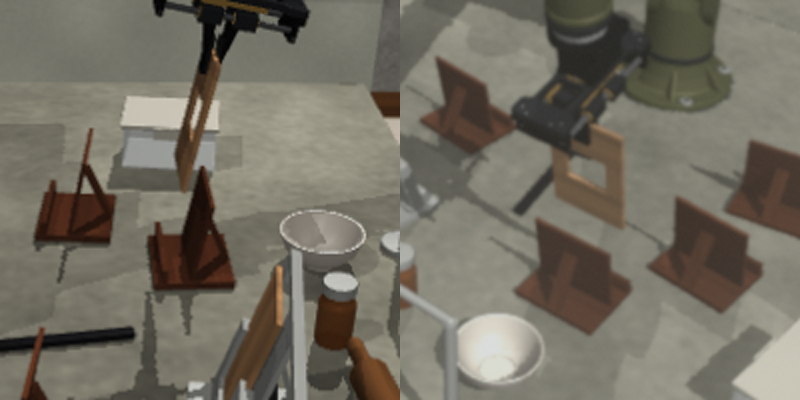

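Run:
```python
from h import *
from scipy.spatial.transform import Rotation as Ro
s=read_state(); R=Ro.from_quat(s['orientation']).as_matrix()
for n in ("side","scene"):
    a=np.load(f"last_{n}.npz"); W,uv=cloud(n,a['d']); T=(W-s['position'])@R
    m=(abs(T[:,0])<.025)&(abs(T[:,1])<.07)&(T[:,2]>.015)&(T[:,2]<.165)
    Q=T[m]; print(n,m.sum(),"zmax",np.percentile(Q[:,2],[98,99.5,100]).round(4),"lat",np.percentile(Q[:,1],[.5,99.5]).round(4))
    for z0 in np.arange(.015,.15,.02):
        k=Q[(Q[:,2]>z0)&(Q[:,2]<z0+.02)]
        if len(k): print("  z",z0.round(3),len(k),"x",np.percentile(k[:,0],[5,50,95]).round(4))
```

```text
side 510 zmax [0.1473 0.1491 0.1492] lat [-0.0574  0.0604]
  z 0.015 83 x [-0.0056 -0.0046  0.    ]
  z 0.035 60 x [-0.0058 -0.0046  0.0006]
  z 0.055 64 x [-0.0059 -0.0046  0.    ]
  z 0.075 84 x [-0.0062 -0.0043  0.0006]
  z 0.095 80 x [-0.0061 -0.0053 -0.0013]
  z 0.115 80 x [-0.0066 -0.0055 -0.0014]
  z 0.135 59 x [-0.0065 -0.0055 -0.0011]
scene 895 zmax [0.1443 0.1468 0.1491] lat [-0.0554  0.0552]
  z 0.015 120 x [-0.0036 -0.001   0.0011]
  z 0.035 74 x [-0.0039 -0.0007  0.0017]
  z 0.055 99 x [-0.0042 -0.001   0.0012]
  z 0.075 165 x [-0.0062 -0.0017  0.0013]
  z 0.095 182 x [-0.0038 -0.001   0.0014]
  z 0.115 166 x [-0.0039 -0.0011  0.0014]
  z 0.135 89 x [-0.0041 -0.0018  0.0008]
```

Call:
jog_arm(steps=[[-1,0.1,-0.1,-2,0,-0.1,-0.1],[-1,0.1,-0.2,-4,0,-0.1,-0.1],[-1,0.1,-0.2,-6,0,-0.1,-0.1],[-1,0.1,-0.2,-8,0,-0.1,-0.1],[-1,0.1,-0.2,-9.5,0,-0.1,-0.1],[-1,0.1,-0.2,-11,0,-0.1,-0.1],[-1,0.1,-0.2,-12,0,-0.1,-0.1],[-1,0.1,-0.2,-12.5,0,-0.1,-0.1],[-1,0.1,-0.2,-12.5,0,-0.1,-0.1]])

```text
t: 22.8
position: [0.5968, 0.1884, 0.1631]
orientation: [0.995, 0.012, -0.1, 0.001]
contact_force: [0.2, -0.2, -1.3]
finger_gap: 0.0057
```

```bash
python3 st.py; python3 pl.py p15
```

```text
t 22.8 pos [0.5968 0.1884 0.1631] X,L,U 0.4897 0.2733 0.3222 q [-0.37  0.45  0.08  1.41 -0.09  1.47 -0.26] F [ 0.2 -0.2 -1.3] gap 0.005694168134572879
tz tilt -11.3 tx.ll 0.1654
deltas (array([-0.05,  0.02, -0.22]), array([-0.06,  0.06,  0.  ])) rel stand: TCP 0.0128 -0.0004 0.1631438133379941
side few 9
scene few 21
```

View pics/p15.png

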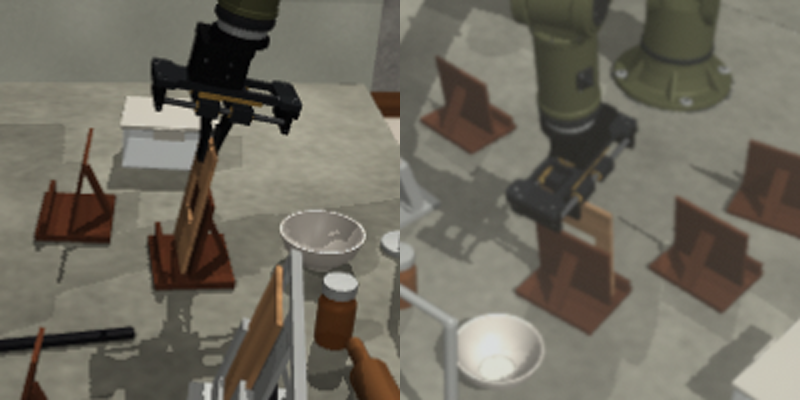

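Call:
jog_arm(steps=[[-1,0,0,-0.2,0,0,0],[-1,0,0,-0.4,0,0,0],[-1,0,0,-0.5,0,0,0],[-1,0,0,-0.6,0,0,0],[-1,0,0,-0.7,0,0,0],[-1,0,0,-0.7,0,0,0]])

```text
t: 23.65
position: [0.5971, 0.1885, 0.1567]
orientation: [0.995, 0.012, -0.099, 0.001]
contact_force: [0.2, 0.7, -1.5]
finger_gap: 0.0059
```

```bash
python3 st.py
```

```text
t 23.65 pos [0.5971 0.1885 0.1567] X,L,U 0.4919 0.2734 0.3162 q [-0.37  0.46  0.08  1.42 -0.09  1.46 -0.25] F [ 0.2  0.7 -1.5] gap 0.005858253287359742
tz tilt -11.3 tx.ll 0.1655
```

Call:
jog_arm(steps=[[-1,0.2,0,0,0,0,0],[-1,0.4,0,0,0,0,0],[-1,0.5,0,-0.1,0,0,0],[-1,0.5,0,-0.1,0,0,0],[-1,0.5,0,-0.2,0,0,0],[-1,0.5,0,-0.2,0,0,0]])

```text
t: 24.4
position: [0.6025, 0.1886, 0.1557]
orientation: [0.995, 0.012, -0.099, 0.001]
contact_force: [0.4, -0.5, 4.0]
finger_gap: 0.0058
```

```bash
python3 st.py; python3 pl.py p16
python3 - <<'E'
from h import *
a=np.load("last_side.npz"); W,uv=cloud("side",a['d']); P=W-C
x,y,z=P@hs,P@ls,W[:,2]
# nearest edge of board & panel (y about -.055)
for z0 in np.arange(.012,.15,.015):
    m=(z>z0)&(z<z0+.015)&(abs(y)<.064)&(x>-.06)&(x<.06)
    print(z0.round(3),m.sum(),np.percentile(x[m],[2,50,98]).round(4))
E
```

```text
t 24.4 pos [0.6025 0.1886 0.1557] X,L,U 0.4972 0.2742 0.3167 q [-0.37  0.47  0.08  1.41 -0.09  1.46 -0.25] F [ 0.4 -0.5  4. ] gap 0.005827616434826755
tz tilt -11.2 tx.ll 0.1655
deltas (array([-0.58,  0.03,  0.6 ]), array([-0.07,  0.11,  0.01])) rel stand: TCP 0.0184 -0.0004 0.15567062481321067
side few 0
scene few 3
0.012 211 [-0.053  -0.0126  0.0506]
0.027 158 [-0.0469 -0.0117  0.0414]
0.042 93 [-0.0086 -0.0052  0.0365]
0.057 93 [-0.0056 -0.0021  0.0298]
0.072 78 [-0.0029  0.0027  0.0113]
0.087 74 [0.0007 0.0056 0.0131]
0.102 61 [0.0038 0.0086 0.0164]
0.117 64 [0.0068 0.0093 0.0189]
0.132 53 [0.0096 0.0115 0.0177]
0.147 48 [0.0066 0.0144 0.0195]
```

Run:
```python
import numpy as np,cv2
p=np.load("last_side.npz")['p']; cv2.imwrite("pics/z16.png",cv2.resize(p[150:260,300:400,::-1],None,fx=5,fy=5,interpolation=cv2.INTER_CUBIC))
```

```text
(no output)
```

View pics/z16.png

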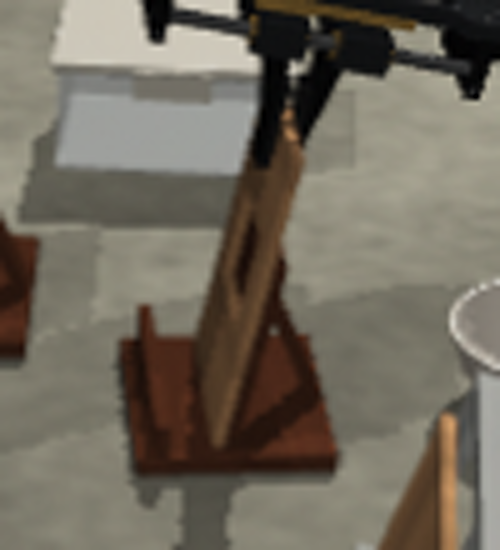

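Call:
jog_arm(steps=[[-0.8,0,0,0,0,0,0],[-0.6,0,0,0,0,0,0],[-0.4,0,0,0,0,0,0],[-0.2,0,0,0,0,0,0],[0,0,0,0,0,0,0],[0,0,0,0,0,0,0],[0,0,0,0,0,0,0]])

```text
t: 25.38
position: [0.6025, 0.1885, 0.1557]
orientation: [0.995, 0.012, -0.099, 0.001]
contact_force: [0.1, -0.4, 0.3]
finger_gap: 0.0428
```

```bash
python3 st.py; python3 pl.py p17;python3 - <<'E'
import numpy as np,cv2
p=np.load("last_side.npz")['p']; cv2.imwrite("pics/z17.png",cv2.resize(p[150:260,300:400,::-1],None,fx=5,fy=5,interpolation=cv2.INTER_CUBIC))
E
```

```text
t 25.375 pos [0.6025 0.1885 0.1557] X,L,U 0.4972 0.2742 0.3168 q [-0.37  0.47  0.08  1.41 -0.09  1.46 -0.25] F [ 0.1 -0.4  0.3] gap 0.04281512042359073
tz tilt -11.2 tx.ll 0.1655
deltas (array([-0.58,  0.02,  0.6 ]), array([-0.08,  0.11,  0.01])) rel stand: TCP 0.0185 -0.0004 0.1556759941151947
side few 0
scene few 3
```

View pics/z17.png

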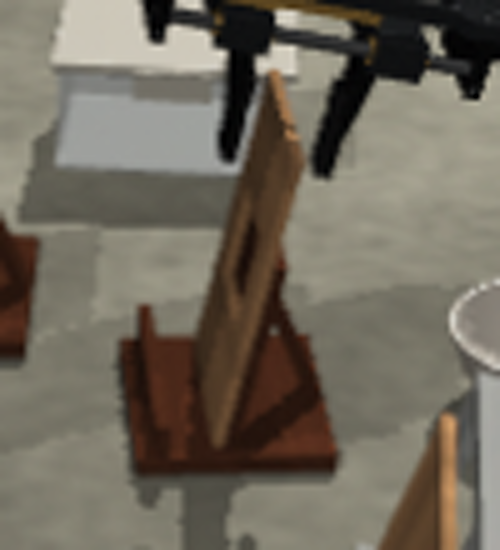

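Released and leaning stably. Withdraw along the board, then check.

Call:
jog_arm(steps=[[0,0.2,0,1,0,0,0],[0,0.4,0,2,0,0,0],[0,0.8,0,4,0,0,0],[0,1.2,0,6,0,0,0],[0,2,0,10,0,0,0],[0,2,0,14,0,0,0],[0,-2,0,18,0,0,0],[0,-6,0,20,0,0,0],[0,-6,0,20,0,0,0],[0,-6,0,20,0,0,0]])

```text
t: 26.72
position: [0.543, 0.1883, 0.3557]
orientation: [0.995, 0.011, -0.098, 0.001]
contact_force: [0.4, 0.5, -0.3]
finger_gap: 0.0437
```

```bash
python3 st.py; python3 pl.py p18; python3 brd.py s18 2>&1 | tail -3
python3 - <<'E'
from h import *
p=np.load("last_side.npz")['p']; cv2.imwrite("pics/full18.png",p[:,:,::-1])
a=np.load("last_side.npz"); W,uv=cloud("side",a['d']); P=W-C
x,y,z=P@hs,P@ls,W[:,2]
for z0 in np.arange(.045,.2,.015):
    m=(z>z0)&(z<z0+.015)&(abs(y)<.064)&(x>-.06)&(x<.06)
    if m.sum(): print(z0.round(3),m.sum(),np.percentile(x[m],[2,50,98]).round(4),np.percentile(y[m],[2,98]).round(3))
E
```

```text
t 26.725 pos [0.543  0.1883 0.3557] X,L,U 0.3819 0.2653 0.4905 q [-0.4   0.28  0.08  1.25 -0.08  1.79 -0.31] F [ 0.4  0.5 -0.3] gap 0.04365808925665165
tz tilt -11.1 tx.ll 0.1652
deltas (array([  5.36,   0.07, -19.28]), array([-0.01,  0.03,  0.06])) rel stand: TCP -0.041 0.0008 0.3557338948831232
side few 0
scene few 0
    slices_having_nans = np.isnan(arr[-1, ...])
                                  ~~~^^^^^^^^^
IndexError: index -1 is out of bounds for axis 0 with size 0
0.045 84 [-0.0077 -0.0048  0.0361] [-0.062  0.047]
0.06 99 [-0.0052 -0.0014  0.0272] [-0.063  0.05 ]
0.075 72 [-0.0014  0.0043  0.012 ] [-0.063  0.045]
0.09 76 [0.0012 0.007  0.0141] [-0.063  0.047]
0.105 58 [0.0043 0.0086 0.0185] [-0.061  0.046]
0.12 62 [0.007  0.0095 0.0194] [-0.059  0.05 ]
0.135 66 [0.0099 0.0123 0.018 ] [-0.059  0.05 ]
0.15 62 [0.0131 0.0153 0.0195] [-0.061  0.051]
0.165 64 [0.0161 0.0183 0.0238] [-0.06  0.05]
0.18 55 [0.0194 0.0224 0.0259] [-0.058  0.051]
```

View pics/full18.png

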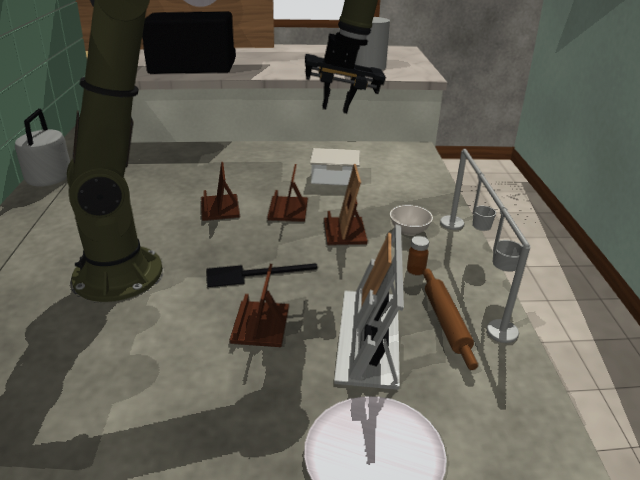

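View pics/p18.png

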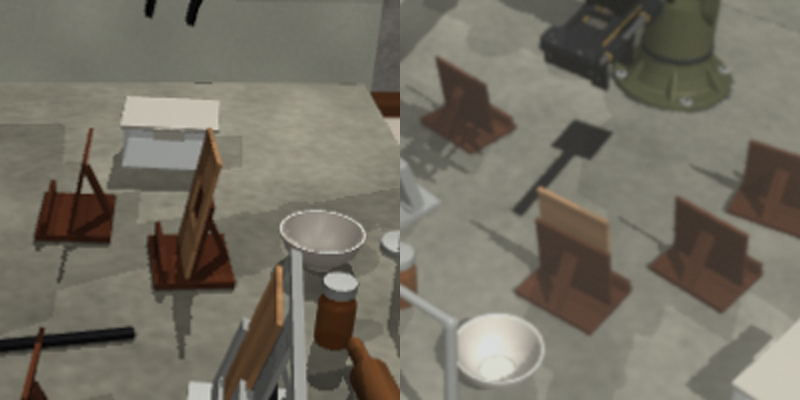

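```bash
python3 -c "
from h import *
a=np.load('last_side.npz');p=a['p'].astype(int);W,_=cloud('side',a['d'],(p[:,:,0]-p[:,:,2]>30));X,L,U=W@xb,W@ll,W@up
m=(abs(X-.573)<.012)&(abs(L+.0755)<.06)&(U>.19);print('plain top',np.percentile(U[m],[98,99.5]))
b=np.load('a_side.npz')
for nm in ['turner','bowl','spice_jar','rolling_pin','griddle','container']:
    r=find_in(nm,'side'); print(nm,[np.round(x['extent']) for x in r[:1]])
print(read_state()['t']); print(sign_off())"
```

```text
plain top [0.37570109 0.37648475]
turner [array([262., 276., 110.,  25.])]
bowl []
spice_jar [array([417., 254.,  23.,  36.])]
rolling_pin [array([451., 320.,  55., 102.])]
griddle [array([375., 438., 144.,  82.])]
container []
27.175
the job is handed in; nothing more can be done
None
```

The board with the hand hole now stands on the dark stand farthest from the robot's base, hole end up. The job is handed in at 27.2 s of the 64 s allowed, with no verdict reported.

**What I did:** I hooked the closed fingertips into the hole and pushed the board up its slot about 67 mm. When I lowered it, it came to rest 58 mm up on the spring catch. I then pinched the top edge from above, lifted the board clear, set its bottom edge on the ledge and released it. The gripper ended about 20 cm above it, touching nothing.

**Last checks:**
- **Lean:** the board leans about 0.2 rad, the same as the stand's back, and stayed put after release and withdrawal.
- **Plain board:** its top edge is still at its starting height to within 1 mm.
- **Other things:** the turner, jar, pin and griddle look unmoved in the side picture. The detector missed the bowl and container in its last call, but both look unmoved by eye.
- **Forces:** the largest readings between moves were about 4 N.

**What did not go smoothly:**
- My first attempt to turn the gripper for the pinch went the wrong way and stopped against the ends of three joints' range (reported at the limits, not beyond). Nothing was touched, and I turned it back the other way.
- The script measuring both boards failed after the lift, only because the right slot was then empty. I measured the plain board separately.

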